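Take off the left-hand-threaded rotor nut of the bench centrifuge

TASK

The rotor of the small bench centrifuge is held by a brass hexagon nut with a left-hand thread (notched corners), so it comes undone clockwise, seen from above. Unscrew it gently by feel until it just meets the stop at the end of the thread, yielding as it rises and forcing nothing, lift it straight off the spindle, and set it down gently, flat and right way up, in the steel tray. Leave the bottles, beaker and timer where they stand.

Things in the scene. Friction and masses are not known exactly. Their poses are not given: they have to be found in the camera images.
- nut_center (a point): Centre of the brass hexagon cap nut, half-way up. 42 mm across flats, 48 over corners, 28 tall, 0.12 kg; dark disc on the closed top, open below. z: thread axis, up at the start; x: square to one pair of flats (the others at 60 and 120 degrees). LEFT-HAND thread: clockwise from above undoes it, anticlockwise drives it within 10 degrees onto a hard stop.
- nut: The same nut; origin at the centre of its underside, same axes. It starts screwed fully down, underside on the hub. Turned clockwise it first stays level, later rises 4.5 mm over about 60 degrees, levels, and meets a hard end stop; there it lifts straight off. 2 mm of play up and sideways in the thread. Let go part-way, it stays where it is. Close the fingers softly (20 to 25 N).
- thread (a point): Point on the thread axis at the hub face, inside the nut. The turn differs each time and cannot be seen: 90 to 150 degrees from the start to the hard end stop; the nut lifts free only in the last 10 degrees or so before it. Feel for it: free turning takes under 0.1 N m; stop at 0.1 to 0.2, ease back 3 to 5 degrees, lift. Force between nut and centrifuge must stay under 30 N: yield to the rise.
- centrifuge: White round centrifuge with a blue band, fixed; origin at the centre of its underside. 152 mm across, open bowl, rim 58 mm high, aluminium rotor inside, dark hub 54 mm across with its face 62 mm above the worktop; control panel 50 mm long, 46 mm high in front (-x). The spindle, 17 mm tall, stands on the hub on the z axis inside the nut and does not turn.
- tray: Loose open steel tray, outside 130 mm (x) by 100 mm (y) by 18 mm tall, walls and floor 3 mm thick, 0.5 kg; origin at the centre of its underside.
- bottle_tall: Bystander: amber bottle with a red dropper, 38 mm across, 111 mm tall; origin at the centre of its underside.
- bottle_white: Bystander: white bottle with a blue cap, 33 mm across, 66 mm tall; origin at the centre of its underside.
- beaker: Bystander: small clear beaker, 45 mm across, 58 mm tall; origin at the centre of its underside.
- bench_timer: Bystander: small white timer with three keys, 58 x 62 x 20 mm; origin at the centre of its underside.
Things that resemble listed ones, but are neither listed nor needed, are in the scene too. What is meant by the nut is not purple, and is the smaller of those in its own colour.

How it is judged:
On the way:
1. the nut is unscrewed and lifted clear above the spindle (underside more than 22 mm above the hub face) (z of nut in the frame of centrifuge above 0.084 m and horizontal distance between nut and centrifuge below 0.03 m).
At the end, for the whole second after the job is handed in: The nut rests, released and still, flat on the floor of the tray (its underside within 4 mm of the floor), right way up (within 7 degrees), wholly inside the walls; the tray stands level on the worktop (x of nut in the frame of tray between -0.045 and 0.045 m and y of nut in the frame of tray between -0.03 and 0.03 m and z of nut in the frame of tray between 0.001 and 0.007 m and z of nut_center in the frame of tray above 0.012 m and angle between nut's own z axis and vertical below 0.12 rad and angle between tray's own z axis and vertical below 0.05 rad and linear speed of nut below 0.02 m/s); the robot touches nothing.
It fails at once if nut forced against the thread, stop or hub: contact force between nut and centrifuge above 30 N (contact force between nut and centrifuge above 30 N).
It fails at once if gripper or arm pressed on the centrifuge with more than 25 N (contact force between the arm and centrifuge above 25 N).
It fails at once if nut dropped or thrown (faster than 1 m/s) (linear speed of nut above 1 m/s).
It fails at once if nut pressed into the tray with more than 30 N (contact force between nut and tray above 30 N).
It fails at once if a bystander pushed more than 15 mm, or the tray more than 40 mm (distance of any of bottle_tall, bottle_white, beaker, bench_timer from where it was at the start of the episode above 0.015 m or distance of tray from where it was at the start of the episode above 0.04 m).
It also fails if it takes over 72 s, if anything falls off the work surface, if the arm or the gripper's body presses on something with over 40 N, if the wrist force passes 120 N, or if a joint passes its speed limit or range.

ROBOT

A 6-joint arm with a two-finger parallel gripper is mounted at the origin on a cart in front of the work surface, level with it; the furniture and walls round the work are solid. World frame = base frame: x ahead of the robot, y to its left, z up, the work surface at z = 0. Lengths are in m, angles in rad, forces in N, time in s.
With the tool pointing down it reaches from about 0.35 to 0.975 m from the base axis. Payload 4.9 kg.
Tool frame: the origin (TCP) lies midway between the tips of the shut fingers; the grasp point (between the pads) lies behind it (manip.tcp_to_grasp is the z of the grasp point in the tool frame, in m); z points along the fingers, y is the direction in which the jaws open and shut (so a half turn about z gives the same grasp; the last joint's range is limited). The gripper opens to 85 mm and grips with 20 to 120 N. Pads are 22 mm wide; open, the fingers measure 114 mm over their backs; the gripper's body (76 mm by 85 mm) begins 54 mm behind the grasp point. The pads swing forward as they close: fully open they stand 13 mm farther back than shut.
Start: joints at [-0.119, 0.053, 1.613, -0, 1.476, -0.119], TCP at [0.625, 0, 0.231] pointing down, gripper open.
Joint ranges: [-3.01, 3.01], [-1.01, 2.22], [0.06, 2.58], [-1.02, 4.17], [0.09, 2.62], [-3.14, 3.14]. Speed limits (rad/s): [2.57, 2.57, 3.14, 3.14, 3.14, 3.14].

INTERFACE

Orientations are given as a unit quaternion [w, x, y, z].
In Python, from plant import status, vision, order, regions_of, manip gives the robot as it stands. The module is installed in compiled form; this text tells all that it offers.
- The arm moves only by the shell command python3 -m crank 'ROWS'. ROWS is JSON, one flat list of numbers, 5 for each row, row after row: the shift along the tool's x, y, z in mm, then the turn about the tool's z in degrees, then the opening in per cent of the stroke, from 0 (shut) to 100 (fully open). In form: [tx, ty, tz, yaw, fingers, tx, ty, tz, yaw, fingers, ...]. A call has exactly 10 rows; each row is the pose to reach, as a shift and turn from the pose commanded when the call began, along the tool's axes at that moment; what a row does not reach only later rows make up. A row lasts 1/10 s, in which the tool goes at most 50 mm and 8.59 degrees, less where a joint would pass 70% of its speed; a pose out of reach is approached as far as the arm can. A call with a gripper value outside its range is refused whole. The fingers move at their own pace and stop on an object; the grip force is fixed at half the most. Time passes only in rows, so rows that repeat a pose let the fingers close, or fill a call up. It gives the time, the measured TCP pose, the force and the opening at its end, in the units of the state.
- status.state(): the state, without advancing time (a new reading comes with each control period).
- vision.grab_frame(name): name is "scene" or "side" or "wrist"; returns (picture, depth): 384x512x3 uint8, red, green, blue; 384x512 float32, m along the optical axis (not along the pixel's ray), 0 where there is no reading.
- vision.get_calibration(name): a dict with "camera_matrix" (3x3 intrinsics, pixels), "k1" (the pictures are not rectified: a ray, as slopes to the right and down, at radius r is drawn at 1 + k1 r^2 times it, then the intrinsics apply), "R" (3x3) and "t" (3): a world point X has camera coordinates R X + t. Camera axes: x right, y down, z forward; pixel columns grow to the right and rows downward; lengths in m; the calibration is good to about 2 mm. A picture is of the moment at which its call begins: read the wrist's pose just before it. get_calibration takes no time and is no camera call; for the wrist camera it gives the pose at the moment of the call.
- order.job_done(): hands the job in, once; it reports no verdict.
Trained networks look in the newest picture that a camera, given by its name, has taken for a name from the list of things; names that differ only in an ending like _2 or _b are one class to them, and where a whole thing is asked for, a point or a joint stands for the part that bears it (a point fixed in the world has none). Each returns a list of dicts, best first, with "confidence" (0 to 1); they miss things now and then, are a little off and sometimes report something else, mostly with a low value. They report only what shows in the picture. A call takes as long as a camera call. They do not tell look-alikes from the thing itself.
- regions_of(camera, name): "region" (384x512 bool, what is visible of it) and "extent" ([centre column, centre row, width, height] in pixels, round what is visible of it).
The state is a dict: "time": time; "joint_pos": joint angles; "joint_vel": joint speeds; "joint_efforts": joint torques, N m; "tool_pos": TCP position; "tool_rot": TCP orientation; "contact_force": force on the tool from outside, world axes, zero at the start; "ft_torque": the same for the moment, N m; "gripper_width": opening from 0.0 (shut) to 1.0 (fully open).
Only numpy, scipy, OpenCV 4.12 (cv2) and the standard library are available. Lean on these libraries where they do the work, as an engineer would, in place of code of your own. Each camera call takes 0.05 s, during which the arm holds its last target. There are 200 camera calls.

## Working session

There is one attempt and no reset: what is moved stays moved. The work goes in short steps, Python scripts to look and compute and a shell command to move; the robot and the scene stay as the last step left them, time stands still between calls to the robot, and variables do not carry over. Pictures are saved under pics/ and viewed, on a budget of 10 in all, crops included, one or two more only if the job needs it, and the job is handed in when it is done.

```bash
mkdir -p pics; cat > h.py <<'E'
import numpy as np, cv2
from plant import status, vision, order, regions_of, manip
def world(cam,cal,px,d):
    K=np.array(cal["camera_matrix"]);R=np.array(cal["R"]);t=np.array(cal["t"])
    px=np.atleast_2d(px).astype(float);d=np.atleast_1d(d)
    s=cv2.undistortPoints(px[:,None],K,np.array([cal["k1"],0,0,0,0.]))[:,0]
    c=np.c_[s*d[:,None],d]
    return (c-t)@R
def cloud(cam,cal,D,mask):
    v,u=np.nonzero(mask&(D>0)); return world(cam,cal,np.c_[u,v],D[v,u]),u,v
def save(n,im): cv2.imwrite("pics/"+n,cv2.cvtColor(im,cv2.COLOR_RGB2BGR))
E
python3 - <<'E'
from h import *
print(manip.tcp_to_grasp,status.state())
ims=[]
for c in["scene","wrist"]:
    cal=vision.get_calibration(c);im,D=vision.grab_frame(c)
    save(c+"0.png",im);ims.append(im)
    for n in["nut","tray","centrifuge","bottle_tall","bottle_white","beaker","bench_timer"]:
        for r in regions_of(c,n)[:3]:
            P,u,v=cloud(c,cal,D,r["region"])
            print(c,n,round(r["confidence"],2),np.round(r["extent"]),len(P), np.round(np.percentile(P,[2,50,98],axis=0),3).tolist() if len(P) else 0)
save("both0.png",cv2.resize(np.vstack(ims),None,fx=.78,fy=.78))
E
```

```text
-0.0187 {'time': 0.0, 'joint_pos': array([-1.19003650e-01,  5.33354312e-02,  1.61430235e+00, -8.29255926e-06,
        1.47601070e+00, -1.19005949e-01]), 'joint_vel': array([ 0.00147139, -0.00113855, -0.00069147, -0.0021192 ,  0.00049322,
        0.00308527]), 'joint_efforts': array([ 2.70554956e-04, -3.93670499e+01, -3.70175600e+01, -1.62778279e-04,
        6.93513779e-03, -6.06393527e-06]), 'tool_pos': array([6.24370280e-01, 7.11057896e-05, 2.30071326e-01]), 'tool_rot': array([-8.05445579e-04,  7.07105314e-01,  7.07107501e-01, -6.38653380e-04]), 'contact_force': array([0.29376859, 0.26003225, 0.71803732]), 'ft_torque': array([-0.04094205,  0.04928437, -0.02195089]), 'gripper_width': 0.9994149036941021}
scene nut 0.63 [254. 194.  15.  19.] 298 [[0.537, 0.118, 0.06], [0.55, 0.134, 0.084], [0.582, 0.157, 0.093]]
scene nut 0.61 [221. 184.  26.  22.] 444 [[0.595, 0.265, 0.004], [0.613, 0.285, 0.035], [0.652, 0.321, 0.044]]
scene tray 0.63 [163. 211.  65.  42.] 1382 [[0.386, 0.311, -0.0], [0.457, 0.371, 0.005], [0.523, 0.422, 0.019]]
scene centrifuge 0.56 [246. 218.  69.  56.] 2635 [[0.45
[... 405 characters left out ...]
3, 0.06]]
scene bench_timer 0.82 [218. 170.  27.  16.] 247 [[0.675, 0.346, 0.005], [0.7, 0.375, 0.018], [0.731, 0.405, 0.022]]
wrist nut 0.98 [194.  32.  52.  64.] 2408 [[0.542, 0.119, 0.066], [0.563, 0.14, 0.089], [0.582, 0.161, 0.092]]
wrist nut 0.96 [362.  40.  47.  51.] 1709 [[0.72, 0.127, 0.002], [0.739, 0.147, 0.027], [0.763, 0.168, 0.03]]
wrist centrifuge 0.61 [187.  57. 173. 114.] 14475 [[0.46, 0.073, 0.025], [0.545, 0.124, 0.046], [0.63, 0.178, 0.061]]
wrist bottle_tall 0.64 [330. 110.  50.  37.] 1269 [[0.682, 0.056, 0.008], [0.693, 0.073, 0.068], [0.71, 0.09, 0.109]]
wrist beaker 0.87 [ 60. 241.  52.  50.] 1830 [[0.337, -0.114, 0.004], [0.362, -0.092, 0.038], [0.38, -0.072, 0.058]]
```

View pics/both0.png

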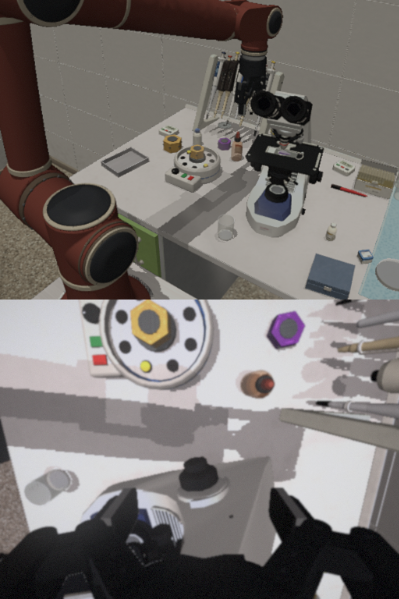

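Nut (the smaller brass one) is at about (0.562, 0.140), top z 0.09; the larger brass one stands on the worktop at (0.62, 0.29), a purple one at (0.74, 0.15). Tray is at about (0.457, 0.37). Moving over the nut for a close look.

```bash
python3 -m crank '[20,-10,0,0,100,50,-25,0,0,100,80,-45,0,0,100,110,-62,0,0,100,120,-62,0,0,100,120,-62,0,0,100,120,-62,0,0,100,120,-62,0,0,100,120,-62,0,0,100,120,-62,0,0,100]'
python3 - <<'E'
from h import *
s=status.state();print(s["tool_pos"],s["tool_rot"],s["contact_force"],s["ft_torque"])
c="wrist";cal=vision.get_calibration(c);im,D=vision.grab_frame(c);save("w1.png",im);np.savez("w1.npz",im=im,D=D)
for n in["nut","centrifuge","tray"]:
  for r in regions_of(c,n)[:3]:
    P,u,v=cloud(c,cal,D,r["region"])
    print(n,round(r["confidence"],2),np.round(r["extent"]),len(P),np.round(np.percentile(P,[2,50,98],axis=0),3).tolist())
    if n=="nut":
        T=P[(P[:,2]>np.percentile(P[:,2],90)-.006)]
        xy=(T[:,:2]*1000).astype(np.float32)
        h=cv2.convexHull(xy)[:,0]
        print("top",T[:,2].mean(),"hull area",cv2.contourArea(h),"circ",cv2.minEnclosingCircle(xy))
        cen=np.array(cv2.minEnclosingCircle(xy)[0])
        # hexagon fit: min over angle of max support widths
        best=[]
        for a in np.arange(0,60,1.):
            w=[]
            for k in range(3):
                d=np.array([np.cos(np.radians(a+60*k)),np.sin(np.radians(a+60*k))]);q=xy@d
                w.append(np.percentile(q,99.5)-np.percentile(q,.5))
            best.append((sum(w)/3,a,np.round(w,1).tolist()))
        print(sorted(best)[:5]);
E
```

```text
time: 1.8
tool_pos: [0.5633, 0.1192, 0.2312]
tool_rot: [-0.0, 0.708, 0.707, -0.0]
contact_force: [-0.2, 0.1, 0.4]
gripper_width: 1.0
[0.56328558 0.11924777 0.23116984] [-3.57256361e-05  7.07520737e-01  7.06692572e-01 -1.18763365e-04] [-0.17224287  0.10044499  0.37795073] [-0.02685298  0.09553119 -0.01861368]
nut 0.98 [321.  24.  63.  46.] 2296 [[0.597, 0.264, 0.002], [0.624, 0.282, 0.039], [0.655, 0.299, 0.042]]
top 0.0394478229626282 hull area 1760.0692282430828 circ ((626.7882080078125, 291.88189697265625), 31.65458869934082)
[(np.float64(49.219298906819695), np.float64(51.0), [48.6, 40.7, 58.4]), (np.float64(49.23299312077427), np.float64(52.0), [48.0, 41.2, 58.5]), (np.float64(49.245237858583444), np.float64(53.0), [47.6, 41.6, 58.5]), (np.float64(49.25129865040791), np.float64(54.0), [47.3, 42.0, 58.5]), (np.float64(49.290713620683015), np.float64(50.0), [49.2, 40.5, 58.2])]
nut 0.97 [404. 145.  46.  39.] 1364 [[0.72, 0.129, 0.003], [0.737, 0.15, 0.027], [0.762, 0.17, 0.029]]
top 0.027294961110309063 hull area 1506.8255849564448 circ ((742.231689453125, 148.81161499023438), 24.0
[... 467 characters left out ...]
3, 0.092]]
top 0.08961644003700263 hull area 1498.545968647115 circ ((561.4608154296875, 141.72254943847656), 23.524751663208008)
[(np.float64(41.32688615865924), np.float64(2.0), [41.3, 41.3, 41.4]), (np.float64(41.387252055292684), np.float64(1.0), [41.2, 41.4, 41.5]), (np.float64(41.40708883695121), np.float64(0.0), [41.3, 41.4, 41.6]), (np.float64(41.409332956389704), np.float64(59.0), [41.3, 41.6, 41.3]), (np.float64(41.421074738919536), np.float64(3.0), [41.4, 41.5, 41.4])]
centrifuge 0.6 [250. 151. 162. 133.] 14582 [[0.46, 0.075, 0.025], [0.545, 0.15, 0.046], [0.628, 0.209, 0.059]]
tray 0.39 [209.   2.  20.   5.] 39 [[0.495, 0.309, -0.002], [0.507, 0.31, 0.002], [0.512, 0.312, 0.007]]
```

View pics/w1.png

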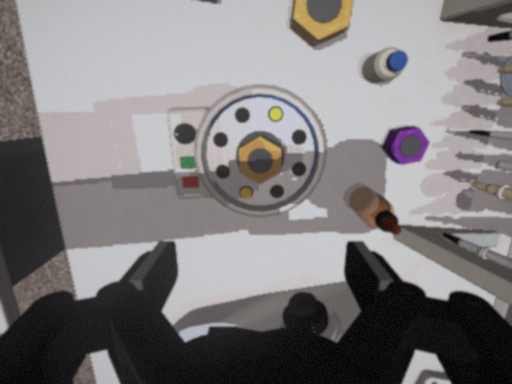

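Picture: nut at (260,159), dark disc, corners up/down in the image, so one flat pair faces world ±x, matching the current jaw direction. The nut's centre is (0.5615, 0.1417). I'll pre-turn the wrist −60° (the next flat pair) for joint range and come down for a nearer look.

```bash
python3 -m crank '[5,0,10,-8,100,10,-1,25,-16,100,16,-2,45,-24,100,22,-2,65,-32,100,22,-2,80,-40,100,22,-2,90,-48,100,22,-2,96,-56,100,22,-2,96,-60,100,22,-2,96,-60,100,22,-2,96,-60,100]'
cat > m.py <<'E'
from h import *
import sys
s=status.state();print(s["time"],s["joint_pos"].round(3),s["tool_pos"],s["contact_force"].round(2),s["ft_torque"].round(3),s["gripper_width"])
c="wrist";cal=vision.get_calibration(c);im,D=vision.grab_frame(c);save(sys.argv[1],im)
q=s["tool_rot"];a=2*np.degrees(np.arctan2(q[2],q[1]));print("tool x heading",a)
print("cam at",-np.array(cal["R"]).T@np.array(cal["t"]))
for r in regions_of(c,"nut")[:3]:
    P,u,v=cloud(c,cal,D,r["region"])
    T=P[(P[:,2]>np.percentile(P[:,2],90)-.006)];xy=(T[:,:2]*1000).astype(np.float32)
    b=[]
    for g in np.arange(0,60,.5):
        w=[];m=[]
        for k in range(3):
            d=np.array([np.cos(np.radians(g+60*k)),np.sin(np.radians(g+60*k))]);z=np.percentile(xy@d,[.5,99.5]);w.append(z[1]-z[0]);m.append([*d,z.mean()])
        b.append((sum(w),g,np.round(w,1).tolist(),np.linalg.lstsq(np.array(m)[:,:2],np.array(m)[:,2],rcond=None)[0].round(1).tolist()))
    b.sort(key=lambda x:x[0]);print(round(r["confidence"],2),"top",np.median(T[:,2]).round(4),cv2.minEnclosingCircle(xy),b[:3])
E
python3 m.py w2.png
```

```text
time: 3.0
tool_pos: [0.5612, 0.142, 0.1355]
tool_rot: [0.0, 0.26, 0.966, 0.0]
contact_force: [-0.2, 0.2, 0.6]
gripper_width: 0.996
3.0 [ 0.119  0.021  1.809  0.     1.31  -0.926] [0.56115821 0.14202308 0.13551999] [-0.16  0.21  0.56] [-0.04  -0.016  0.009] 0.995560816210156
tool x heading 149.913592267741
cam at [0.49834238 0.17765637 0.27719046]
0.82 top 0.0894 ((561.1286010742188, 141.89495849609375), 23.75342559814453) [(np.float64(124.00322496456775), np.float64(59.5), [41.2, 41.3, 41.5], [561.1, 141.9]), (np.float64(124.01510024297775), np.float64(0.0), [41.5, 41.2, 41.3], [561.1, 141.9]), (np.float64(124.06503594936717), np.float64(0.5), [41.5, 41.3, 41.3], [561.1, 141.9])]
0.61 top 0.039 ((626.909912109375, 296.77685546875), 33.95964050292969) [(np.float64(176.06515376413353), np.float64(52.5), [58.9, 58.4, 58.7], [626.8, 296.3]), (np.float64(176.07472508108592), np.float64(53.0), [58.9, 58.4, 58.8], [626.8, 296.3]), (np.float64(176.1505578788597), np.float64(52.0), [59.0, 58.4, 58.7], [626.8, 296.2])]
0.56 top 0.0268 ((650.9652099609375, 150.392578125), 96.06840515136719) [(np.float64(360.0568399790626), np.float64(27.0), [147.5, 34.9, 177.6], [651.1, 151.0]), (np.float64(360.09999453862554), np.float64(27.5), [146.5, 35.4, 178.2], [651.1, 150.7]), (np.float64(360.3910331953048), np.float64(26.5), [148.5, 34.8, 177.1], [651.1, 151.5])]
```

View pics/w2.png

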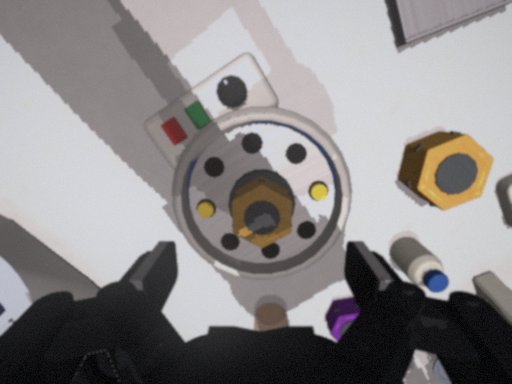

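Two views agree: centre (0.561, 0.142), flats at 0/60/120°, TCP centred over it. Descending with jaws open.

```bash
python3 -m crank '[0,0,12,0,100,0,0,25,0,100,0,0,38,0,100,0,0,50,0,100,0,0,60,0,100,0,0,66,0,100,0,0,70,0,100,0,0,71,0,70,0,0,71,0,60,0,0,71,0,56]'; python3 -c "
from plant import *
s=status.state();print(s['tool_pos'],s['contact_force'],s['ft_torque'],s['gripper_width'])"
```

```text
time: 4.1
tool_pos: [0.5615, 0.1421, 0.065]
tool_rot: [0.001, 0.259, 0.966, 0.0]
contact_force: [-0.5, -0.5, -0.0]
gripper_width: 0.565
[0.56146499 0.14208232 0.06496252] [-0.47298565 -0.51087051 -0.01522211] [-0.02302691 -0.03135834 -0.0288382 ] 0.5651771010057444
```

```bash
python3 -m crank '[0,0,0,0,54,0,0,0,0,53,0,0,0,0,52,0,0,0,0,51,0,0,0,0,50,0,0,0,0,50,0,0,0,0,50,0,0,0,0,49,0,0,0,0,49,0,0,0,0,49]'; python3 -c "
from plant import *
s=status.state();print(s['tool_pos'],s['contact_force'],s['ft_torque'],s['gripper_width'])"
```

```text
time: 5.1
tool_pos: [0.5612, 0.1421, 0.0645]
tool_rot: [0.0, 0.259, 0.966, 0.0]
contact_force: [0.2, 1.2, 1.0]
gripper_width: 0.492
[0.56116611 0.1421261  0.06449009] [0.16964585 1.23545066 0.99131702] [ 0.20216051 -0.0841711  -0.01384765] 0.4917009541201685
```

```bash
python3 -m crank '[0,0,0,0,48,0,0,0,0,48,0,0,0,0,48,0,0,0,0,47,0,0,0,0,47,0,0,0,0,47,0,0,0,0,47,0,0,0,0,47,0,0,0,0,47,0,0,0,0,47]'; python3 -c "
from plant import *
s=status.state();print(s['tool_pos'],s['contact_force'],s['ft_torque'],s['gripper_width'])"
```

```text
time: 6.1
tool_pos: [0.5613, 0.1421, 0.0647]
tool_rot: [0.0, 0.259, 0.966, 0.0]
contact_force: [-0.1, 0.4, 5.9]
gripper_width: 0.482
[0.56125279 0.14207059 0.06470906] [-0.11263352  0.43057138  5.90075057] [ 0.12766802  0.05615821 -0.0269895 ] 0.4822366218508509
```

Gripped (opening 48.2 % ≈ 41 mm) with a slight downward push. Easing up 0.7 mm, softening the grip slightly, and starting the turn (+yaw = clockwise from above).

```bash
cat > r.py <<'E'
from plant import *
import numpy as np
s=status.state();q=s["tool_rot"];print("t",s["time"],"z",(s["tool_pos"]*1000).round(2),"head",round(2*np.degrees(np.arctan2(q[2],q[1])),2),"F",s["contact_force"].round(2),"T",s["ft_torque"].round(3),"w",round(s["gripper_width"],4))
E
python3 -m crank '[0,0,-0.3,0,47.5,0,0,-0.7,0,47.5,0,0,-0.7,0,47.5,0,0,-0.7,0,47.5,0,0,-0.7,0,47.5,0,0,-0.7,0,47.5,0,0,-0.7,0,47.5,0,0,-0.7,0,47.5,0,0,-0.7,0,47.5,0,0,-0.7,0,47.5]' >/dev/null; python3 r.py
python3 -m crank '[0,0,0,1,47.5,0,0,0,2,47.5,0,0,0,3,47.5,0,0,0,4,47.5,0,0,0,5,47.5,0,0,0,6,47.5,0,0,0,7,47.5,0,0,0,8,47.5,0,0,0,8,47.5,0,0,0,8,47.5]' >/dev/null; python3 r.py
```

```text
t 7.1 z [560.68 141.88  64.74] head 150.0 F [ 1.19  0.11 -0.17] T [-0.049 -0.132  0.026] w 0.4816
t 8.1 z [560.97 141.98  64.98] head 142.0 F [-0.36 -0.56 -1.36] T [-0.069  0.05  -0.017] w 0.481
```

```bash

python3 -m crank '[0,0,0,2,47.5,0,0,0,4,47.5,0,0,0,6,47.5,0,0,0,8,47.5,0,0,0,10,47.5,0,0,0,12,47.5,0,0,0,12,47.5,0,0,0,12,47.5,0,0,0,12,47.5,0,0,0,12,47.5]' >/dev/null; python3 r.py
python3 -m crank '[0,0,0,2,47.5,0,0,0,4,47.5,0,0,0,6,47.5,0,0,0,8,47.5,0,0,0,10,47.5,0,0,0,10,47.5,0,0,0,10,47.5,0,0,0,10,47.5,0,0,0,10,47.5,0,0,0,10,47.5]' >/dev/null; python3 r.py
```

```text
t 9.1 z [561.   142.04  65.04] head 130.02 F [ 0.14 -0.38 -1.27] T [-0.025 -0.004  0.006] w 0.4849
t 10.1 z [561.   142.    65.02] head 120.01 F [-0.09 -0.06 -1.45] T [ 0.022 -0.    -0.014] w 0.4804
```

```bash

python3 -m crank '[0,0,0,2,47.5,0,0,0,4,47.5,0,0,0,6,47.5,0,0,0,8,47.5,0,0,0,8,47.5,0,0,0,8,47.5,0,0,0,8,47.5,0,0,0,8,47.5,0,0,0,8,47.5,0,0,0,8,47.5]' >/dev/null; python3 r.py
python3 -m crank '[0,0,0,2,47.5,0,0,0,4,47.5,0,0,0,6,47.5,0,0,0,8,47.5,0,0,0,8,47.5,0,0,0,8,47.5,0,0,0,8,47.5,0,0,0,8,47.5,0,0,0,8,47.5,0,0,0,8,47.5]' >/dev/null; python3 r.py
```

```text
t 11.1 z [561.01 142.01  65.04] head 112.01 F [ 0.    0.39 -0.88] T [ 0.035 -0.025  0.001] w 0.4783
t 12.1 z [561.13 142.23  65.34] head 104.01 F [-1.62  1.6   5.  ] T [0.442 0.333 0.019] w 0.4854
```

The rise began near 40° (Fz +5 N). Yielding upward now.

```bash

python3 -m crank '[0,0,-0.5,0,47.5,0,0,-1,0,47.5,0,0,-1,1,47.5,0,0,-1.1,2,47.5,0,0,-1.2,3,47.5,0,0,-1.3,4,47.5,0,0,-1.4,5,47.5,0,0,-1.5,6,47.5,0,0,-1.5,6,47.5,0,0,-1.5,6,47.5]' >/dev/null; python3 r.py
python3 -m crank '[0,0,-0.1,1,47.5,0,0,-0.2,2,47.5,0,0,-0.3,4,47.5,0,0,-0.4,5,47.5,0,0,-0.5,7,47.5,0,0,-0.6,8,47.5,0,0,-0.6,8,47.5,0,0,-0.6,8,47.5,0,0,-0.6,8,47.5,0,0,-0.6,8,47.5]' >/dev/null; python3 r.py
```

```text
t 13.1 z [560.91 141.81  66.36] head 98.0 F [-0.29 -0.3  -0.96] T [0.013 0.085 0.032] w 0.4832
t 14.1 z [561.02 141.97  67.12] head 90.01 F [-0.43  0.55 -1.06] T [ 0.012 -0.033  0.004] w 0.4827
```

```bash

for i in 1 ; do python3 -m crank '[0,0,-0.1,1,47.5,0,0,-0.2,2,47.5,0,0,-0.3,4,47.5,0,0,-0.4,5,47.5,0,0,-0.5,7,47.5,0,0,-0.6,8,47.5,0,0,-0.6,8,47.5,0,0,-0.6,8,47.5,0,0,-0.6,8,47.5,0,0,-0.6,8,47.5]' >/dev/null; python3 r.py; done
python3 -m crank '[0,0,-0.1,1,47.5,0,0,-0.2,2,47.5,0,0,-0.3,4,47.5,0,0,-0.4,5,47.5,0,0,-0.5,7,47.5,0,0,-0.6,8,47.5,0,0,-0.6,8,47.5,0,0,-0.6,8,47.5,0,0,-0.6,8,47.5,0,0,-0.6,8,47.5]' >/dev/null; python3 r.py
```

```text
t 15.1 z [561.   142.03  67.75] head 82.01 F [-1.06 -0.07 -0.62] T [ 0.073  0.017 -0.037] w 0.483
t 16.1 z [561.06 142.01  68.37] head 74.0 F [0.27 1.24 0.15] T [ 0.211 -0.031  0.014] w 0.4799
```

```bash

python3 -m crank '[0,0,-0.3,0,47.5,0,0,-0.4,1,47.5,0,0,-0.5,2,47.5,0,0,-0.6,3,47.5,0,0,-0.7,4,47.5,0,0,-0.8,5,47.5,0,0,-0.9,6,47.5,0,0,-0.9,6,47.5,0,0,-0.9,6,47.5,0,0,-0.9,6,47.5]' >/dev/null; python3 r.py
python3 -m crank '[0,0,-0.1,1,47.5,0,0,-0.2,2,47.5,0,0,-0.3,3,47.5,0,0,-0.4,4,47.5,0,0,-0.4,4,47.5,0,0,-0.4,4,47.5,0,0,-0.4,4,47.5,0,0,-0.4,4,47.5,0,0,-0.4,4,47.5,0,0,-0.4,4,47.5]' >/dev/null; python3 r.py
```

```text
t 17.1 z [560.93 141.94  69.15] head 68.0 F [-0.61  0.06 -0.66] T [-0.01  -0.008  0.003] w 0.4785
t 18.1 z [560.97 142.    69.6 ] head 64.0 F [-0.81 -0.02 -2.38] T [-0.019 -0.001 -0.002] w 0.4818
```

Now at 86°, rise nearly over (tool +4.6 mm), so I'm taking small steps that halt automatically once torque or force shows.

```bash
cat >> r.py <<'E'
import sys
sys.exit(int(abs(s["ft_torque"][2])>.07 or abs(s["contact_force"][2]+1)>3))
E
python3 -m crank '[0,0,0,1,47.5,0,0,0,2,47.5,0,0,0,2,47.5,0,0,0,2,47.5,0,0,0,2,47.5,0,0,0,2,47.5,0,0,0,2,47.5,0,0,0,2,47.5,0,0,0,2,47.5,0,0,0,2,47.5]' >/dev/null; python3 r.py && 
python3 -m crank '[0,0,0,1,47.5,0,0,0,2,47.5,0,0,0,2,47.5,0,0,0,2,47.5,0,0,0,2,47.5,0,0,0,2,47.5,0,0,0,2,47.5,0,0,0,2,47.5,0,0,0,2,47.5,0,0,0,2,47.5]' >/dev/null && python3 r.py && 
python3 -m crank '[0,0,0,1,47.5,0,0,0,2,47.5,0,0,0,2,47.5,0,0,0,2,47.5,0,0,0,2,47.5,0,0,0,2,47.5,0,0,0,2,47.5,0,0,0,2,47.5,0,0,0,2,47.5,0,0,0,2,47.5]' >/dev/null && python3 r.py
```

```text
t 19.1 z [560.96 142.    69.59] head 62.0 F [-0.85  0.36 -0.88] T [ 0.024  0.008 -0.036] w 0.485
t 20.1 z [560.98 142.    69.6 ] head 60.0 F [ 0.48  0.58 -1.16] T [ 0.008 -0.019  0.045] w 0.4841
t 21.1 z [560.98 141.98  69.59] head 58.0 F [ 0.13 -0.17 -0.58] T [-0.063 -0.02  -0.014] w 0.4829
```

```bash

python3 -m crank '[0,0,0,1,47.5,0,0,0,2,47.5,0,0,0,2,47.5,0,0,0,2,47.5,0,0,0,2,47.5,0,0,0,2,47.5,0,0,0,2,47.5,0,0,0,2,47.5,0,0,0,2,47.5,0,0,0,2,47.5]' >/dev/null; python3 r.py && 
python3 -m crank '[0,0,0,1,47.5,0,0,0,2,47.5,0,0,0,2,47.5,0,0,0,2,47.5,0,0,0,2,47.5,0,0,0,2,47.5,0,0,0,2,47.5,0,0,0,2,47.5,0,0,0,2,47.5,0,0,0,2,47.5]' >/dev/null && python3 r.py && 
python3 -m crank '[0,0,0,1,47.5,0,0,0,2,47.5,0,0,0,2,47.5,0,0,0,2,47.5,0,0,0,2,47.5,0,0,0,2,47.5,0,0,0,2,47.5,0,0,0,2,47.5,0,0,0,2,47.5,0,0,0,2,47.5]' >/dev/null && python3 r.py
```

```text
t 22.1 z [560.97 141.98  69.59] head 56.0 F [-0.39 -0.46 -0.55] T [-0.035 -0.021 -0.019] w 0.4807
t 23.1 z [560.99 142.    69.62] head 54.0 F [ 0.2   0.29 -1.08] T [-0.011  0.044 -0.035] w 0.485
t 24.1 z [560.98 142.01  69.61] head 52.0 F [-0.36 -0.21 -0.96] T [-0.006 -0.012 -0.021] w 0.4781
```

```bash

python3 -m crank '[0,0,0,1,47.5,0,0,0,2,47.5,0,0,0,2,47.5,0,0,0,2,47.5,0,0,0,2,47.5,0,0,0,2,47.5,0,0,0,2,47.5,0,0,0,2,47.5,0,0,0,2,47.5,0,0,0,2,47.5]' >/dev/null; python3 r.py && 
python3 -m crank '[0,0,0,1,47.5,0,0,0,2,47.5,0,0,0,2,47.5,0,0,0,2,47.5,0,0,0,2,47.5,0,0,0,2,47.5,0,0,0,2,47.5,0,0,0,2,47.5,0,0,0,2,47.5,0,0,0,2,47.5]' >/dev/null && python3 r.py && 
python3 -m crank '[0,0,0,1,47.5,0,0,0,2,47.5,0,0,0,2,47.5,0,0,0,2,47.5,0,0,0,2,47.5,0,0,0,2,47.5,0,0,0,2,47.5,0,0,0,2,47.5,0,0,0,2,47.5,0,0,0,2,47.5]' >/dev/null && python3 r.py && 
python3 -m crank '[0,0,0,1,47.5,0,0,0,2,47.5,0,0,0,2,47.5,0,0,0,2,47.5,0,0,0,2,47.5,0,0,0,2,47.5,0,0,0,2,47.5,0,0,0,2,47.5,0,0,0,2,47.5,0,0,0,2,47.5]' >/dev/null && python3 r.py
```

```text
t 25.1 z [560.99 141.97  69.59] head 50.0 F [-0.7  -0.5  -0.44] T [-0.002 -0.021  0.006] w 0.4832
t 26.1 z [560.98 142.01  69.61] head 48.0 F [-0.53 -0.58 -1.47] T [ 0.003  0.001 -0.007] w 0.4818
t 27.1 z [560.98 142.01  69.62] head 46.0 F [-0.56  0.88 -1.24] T [0.051 0.046 0.029] w 0.4798
t 28.1 z [561.   142.01  69.63] head 44.0 F [ 0.04 -0.04 -0.41] T [ 0.009 -0.004 -0.018] w 0.4793
```

```bash

python3 -m crank '[0,0,0,1,47.5,0,0,0,2,47.5,0,0,0,2,47.5,0,0,0,2,47.5,0,0,0,2,47.5,0,0,0,2,47.5,0,0,0,2,47.5,0,0,0,2,47.5,0,0,0,2,47.5,0,0,0,2,47.5]' >/dev/null; python3 r.py && 
python3 -m crank '[0,0,0,1,47.5,0,0,0,2,47.5,0,0,0,2,47.5,0,0,0,2,47.5,0,0,0,2,47.5,0,0,0,2,47.5,0,0,0,2,47.5,0,0,0,2,47.5,0,0,0,2,47.5,0,0,0,2,47.5]' >/dev/null && python3 r.py && 
python3 -m crank '[0,0,0,1,47.5,0,0,0,2,47.5,0,0,0,2,47.5,0,0,0,2,47.5,0,0,0,2,47.5,0,0,0,2,47.5,0,0,0,2,47.5,0,0,0,2,47.5,0,0,0,2,47.5,0,0,0,2,47.5]' >/dev/null && python3 r.py && 
python3 -m crank '[0,0,0,1,47.5,0,0,0,2,47.5,0,0,0,2,47.5,0,0,0,2,47.5,0,0,0,2,47.5,0,0,0,2,47.5,0,0,0,2,47.5,0,0,0,2,47.5,0,0,0,2,47.5,0,0,0,2,47.5]' >/dev/null && python3 r.py
```

```text
t 29.1 z [560.97 142.02  69.6 ] head 42.0 F [-0.41 -0.27 -1.44] T [ 0.013 -0.016 -0.025] w 0.4831
t 30.1 z [560.99 142.05  69.63] head 40.0 F [ 0.97  1.28 -1.46] T [ 0.189 -0.124  0.024] w 0.4843
t 31.1 z [561.07 142.11  69.67] head 38.0 F [ 2.21  3.93 -1.96] T [ 0.611 -0.323  0.03 ] w 0.4804
t 32.1 z [561.24 142.37  69.67] head 35.96 F [ 2.41  3.97 -2.63] T [ 0.831 -0.456  0.081] w 0.4868
```

Lateral force and torque (0.08 N·m, 4.6 N, tool pushed 0.4 mm) started growing at 112–114°: this is the end stop. Easing back 4° and test-lifting a little.

```bash

python3 -m crank '[0,0,0,-1,47.5,0,0,0,-2,47.5,0,0,0,-3,47.5,0,0,0,-4,47.5,0,0,0,-4,47.5,0,0,0,-4,47.5,0,0,0,-4,47.5,0,0,0,-4,47.5,0,0,0,-4,47.5,0,0,0,-4,47.5]' >/dev/null; python3 r.py && 
python3 -m crank '[0,0,-0.3,0,47.5,0,0,-0.6,0,47.5,0,0,-0.9,0,47.5,0,0,-1.2,0,47.5,0,0,-1.5,0,47.5,0,0,-1.5,0,47.5,0,0,-1.5,0,47.5,0,0,-1.5,0,47.5,0,0,-1.5,0,47.5,0,0,-1.5,0,47.5]' >/dev/null && python3 r.py
```

```text
t 33.1 z [560.93 141.9   69.58] head 40.0 F [ 1.6   2.39 -1.53] T [ 0.392 -0.25   0.007] w 0.4805
t 34.1 z [561.   141.95  71.19] head 40.0 F [ 1.23  1.03 -1.85] T [ 0.235 -0.239  0.045] w 0.4841
```

```bash

python3 -m crank '[0,0,-0.2,0,47.5,0,0,-0.4,0,47.5,0,0,-0.6,0,47.5,0,0,-0.8,0,47.5,0,0,-1,0,47.5,0,0,-1,0,47.5,0,0,-1,0,47.5,0,0,-1,0,47.5,0,0,-1,0,47.5,0,0,-1,0,47.5]' >/dev/null; python3 r.py && 
python3 -m crank '[0,0,-0.2,0,47.5,0,0,-0.4,0,47.5,0,0,-0.6,0,47.5,0,0,-0.8,0,47.5,0,0,-1,0,47.5,0,0,-1.2,0,47.5,0,0,-1.5,0,47.5,0,0,-1.5,0,47.5,0,0,-1.5,0,47.5,0,0,-1.5,0,47.5]' >/dev/null && python3 r.py
```

```text
t 35.1 z [560.95 142.01  72.11] head 40.0 F [ 1.53  1.88 -2.14] T [ 0.226 -0.305  0.025] w 0.4836
t 36.1 z [560.95 142.06  73.73] head 40.0 F [-0.39  2.26 -1.41] T [ 0.302 -0.113  0.018] w 0.4801
```

It lifts freely (4 mm, only its weight). Lifting off, then finding the tray.

```bash

python3 -m crank '[0,0,-3,0,47.5,0,0,-6,0,47.5,0,0,-10,0,47.5,0,0,-15,0,47.5,0,0,-20,0,47.5,0,0,-28,0,47.5,0,0,-38,0,47.5,0,0,-48,0,47.5,0,0,-55,0,47.5,0,0,-55,0,47.5]' >/dev/null; python3 r.py
cat > tr.py <<'E'
from h import *
import sys
for c in sys.argv[1:]:
    cal=vision.get_calibration(c);im,D=vision.grab_frame(c);save(c+"t%d.png"%int(status.state()["time"]*10),im)
    for n in ("tray","nut"):
      for r in regions_of(c,n)[:3]:
        P,u,v=cloud(c,cal,D,r["region"])
        if len(P)<20: continue
        P=P[np.abs(P-np.median(P,0)).max(1)<.1]
        print(c,n,round(r["confidence"],2),np.round(r["extent"]),len(P),np.round(np.percentile(P,[.5,50,99.5],axis=0),4).tolist(),cv2.minAreaRect((P[:,:2]*1000).astype(np.float32)))
E
python3 tr.py scene side wrist
```

```text
t 37.1 z [562.07 142.16 130.64] head 40.0 F [ 0.68  0.05 -1.16] T [-0.021 -0.052  0.014] w 0.4799
scene tray 0.62 [162. 209.  62.  39.] 1343 [[0.3833, 0.3094, -0.0009], [0.4562, 0.3711, 0.0048], [0.5251, 0.4248, 0.0203]] ((464.2904357910156, 366.6172790527344), (108.16813659667969, 153.06393432617188), 80.27290344238281)
scene nut 0.73 [253. 173.  16.  22.] 289 [[0.536, 0.1172, 0.1283], [0.549, 0.1335, 0.1517], [0.5795, 0.1595, 0.16]] ((557.1561279296875, 139.341796875), (42.34452819824219, 46.14305877685547), 65.37488555908203)
scene nut 0.69 [287. 186.  17.  18.] 216 [[0.7166, 0.1257, -0.0006], [0.7293, 0.143, 0.0239], [0.7574, 0.1686, 0.0322]] ((738.501953125, 147.74156188964844), (43.78197479248047, 43.433902740478516), 31.26286506652832)
scene nut 0.63 [221. 184.  29.  20.] 419 [[0.5936, 0.2612, 0.0016], [0.6112, 0.284, 0.0334], [0.6517, 0.3217, 0.0446]] ((618.9721069335938, 297.81268310546875), (61.706443786621094, 72.24471282958984), 29.702985763549805)
side tray 0.74 [286. 275.  70.  39.] 2154 [[0.3904, 0.3132, -0.0007], [0.4571, 0.3685, 0.0041], [0.5269, 0.4297, 0.0194]] ((4
[... 928 characters left out ...]
1406, 132.50485229492188), 81.2151107788086)
wrist nut 0.9 [262. 260.  93. 108.] 7665 [[0.538, 0.1195, 0.1255], [0.5628, 0.1444, 0.1524], [0.5812, 0.1644, 0.1551]] ((559.5222778320312, 141.53555297851562), (43.87372970581055, 48.29658889770508), 70.23030090332031)
wrist nut 0.89 [401.  23.  74.  45.] 2764 [[0.7193, 0.1271, -0.0004], [0.7332, 0.1467, 0.027], [0.7592, 0.1694, 0.03]] ((736.490234375, 146.450439453125), (35.300437927246094, 46.65035629272461), 28.41581916809082)
wrist nut 0.7 [454. 122. 116.  50.] 4543 [[0.6822, 0.0604, 0.0034], [0.695, 0.0816, 0.0658], [0.7158, 0.0922, 0.1074]] ((723.2918090820312, 42.24738311767578), (45.90420913696289, 115.07450103759766), 29.576339721679688)
```

Nut is off the spindle (underside ≈ 0.128). The cameras agree on the tray: centre about (0.457, 0.368), long side at about −9°. Carrying the nut over with the jaws along its long side.

```bash

python3 -m crank '[4,-14,0,-2,47.5,10,-38,0,-6,47.5,18,-66,0,-11,47.5,26,-95,0,-16,47.5,34,-125,0,-21,47.5,42,-155,0,-26,47.5,50,-184,0,-31,47.5,58,-212,0,-36,47.5,63,-231,0,-40,47.5,66,-240,0,-41,47.5]' >/dev/null; python3 r.py
python3 -m crank '[0,0,10,0,47.5,0,0,25,0,47.5,0,0,40,0,47.5,0,0,55,0,47.5,0,0,68,0,47.5,0,0,78,0,47.5,0,0,80,0,47.5,0,0,80,0,47.5,0,0,80,0,47.5,0,0,80,0,47.5]' >/dev/null; python3 r.py; python3 tr.py wrist side; ls pics
```

```text
t 38.55 z [455.66 370.28 128.54] head 81.25 F [ 0.8  -0.33 -0.51] T [-0.025 -0.017  0.02 ] w 0.4794
t 39.55 z [457.93 368.73  49.65] head 81.0 F [ 0.57 -0.22 -1.06] T [0.023 0.028 0.022] w 0.4806
wrist tray 0.84 [256. 212. 213. 136.] 18515 [[0.3884, 0.3268, 0.0006], [0.4584, 0.3884, 0.0024], [0.5244, 0.4263, 0.0181]] ((453.08428955078125, 374.0257873535156), (91.45894622802734, 137.18917846679688), 81.46219635009766)
wrist nut 0.86 [262. 260.  94. 111.] 7692 [[0.436, 0.3456, 0.0224], [0.4577, 0.3735, 0.0742], [0.4785, 0.3911, 0.0767]] ((456.9375305175781, 338.8271484375), (53.83521270751953, 105.71670532226562), 6.196974277496338)
wrist nut 0.58 [481. 279.  58. 101.] 4447 [[0.5951, 0.2745, -0.0005], [0.6011, 0.3097, 0.0245], [0.6304, 0.3304, 0.0399]] ((615.5452270507812, 286.0096740722656), (91.65979766845703, 43.50087356567383), 86.74813079833984)
side tray 0.85 [285. 274.  71.  38.] 2000 [[0.3913, 0.3147, -0.0003], [0.4579, 0.3722, 0.004], [0.5271, 0.4298, 0.0192]] ((457.859130859375, 372.15557861328125), (103.99541473388672, 131.85888671875), 82.2374038696289)
side tray 0.53 [190.
[... 268 characters left out ...]
 [0.4599, 0.384, 0.0703], [0.4796, 0.3937, 0.0763]] ((451.064697265625, 364.8382873535156), (62.71946716308594, 45.05501174926758), 41.74239730834961)
side nut 0.58 [211. 249.  32.  28.] 714 [[0.5988, 0.271, 0.0018], [0.6269, 0.3188, 0.0333], [0.6608, 0.3342, 0.0424]] ((628.82763671875, 302.2451477050781), (65.86264038085938, 61.006099700927734), 78.4362564086914)
side nut 0.5 [250. 215.  75.  46.] 1768 [[0.473, 0.0919, -0.0008], [0.5717, 0.1946, 0.0456], [0.6374, 0.2211, 0.0774]] ((562.7636108398438, 150.825439453125), (150.24087524414062, 143.06695556640625), 17.22646141052246)
both0.png
scene0.png
scenet371.png
sidet373.png
sidet397.png
w1.png
w2.png
wrist0.png
wristt374.png
wristt396.png
```

View pics/wristt396.png

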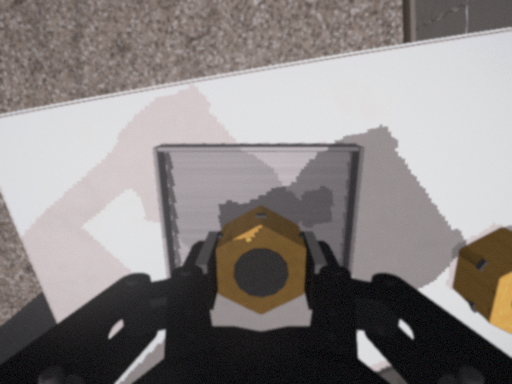

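Picture: the nut (260,265) is over the middle of the tray (walls at columns 160 and 357), with room for the fingers either side. Lowering it, the last millimetres by feel.

```bash

python3 -m crank '[0,2,8,0,47.5,0,0,16,0,47.5,0,0,24,0,47.5,0,0,31,0,47.5,0,0,36,0,47.5,0,0,40,0,47.5,0,0,42,0,47.5,0,0,42,0,47.5,0,0,42,0,47.5,0,0,42,0,47.5]' >/dev/null; python3 r.py &&
python3 -m crank '[0,0,0.2,0,47.5,0,0,0.4,0,47.5,0,0,0.6,0,47.5,0,0,0.8,0,47.5,0,0,1,0,47.5,0,0,1,0,47.5,0,0,1,0,47.5,0,0,1,0,47.5,0,0,1,0,47.5,0,0,1,0,47.5]' >/dev/null; python3 r.py
```

```text
t 40.85 z [457.58 368.45   7.05] head 81.0 F [-0.02  0.1  -1.12] T [ 0.004 -0.008  0.007] w 0.4824
t 41.85 z [457.29 368.27   5.72] head 81.0 F [-1.01 -0.88  1.79] T [-0.114  0.187 -0.031] w 0.4797
```

It touches with about 3 N. Releasing gradually, then retreating straight up.

```bash

python3 -m crank '[0,0,0,0,48.5,0,0,0,0,49.5,0,0,0,0,50.5,0,0,0,0,52,0,0,0,0,54,0,0,0,0,57,0,0,0,0,60,0,0,0,0,64,0,0,0,0,64,0,0,0,0,64]' >/dev/null; python3 r.py &&
python3 -m crank '[0,0,-5,0,64,0,0,-12,0,64,0,0,-22,0,64,0,0,-36,0,64,0,0,-50,0,64,0,0,-70,0,64,0,0,-90,0,64,0,0,-110,0,64,0,0,-120,0,64,0,0,-120,0,64]' >/dev/null; python3 r.py; python3 m.py fin_w.png; python3 tr.py wrist side
```

```text
t 42.85 z [457.27 368.26   5.6 ] head 81.0 F [ 0.42 -0.22  0.2 ] T [ 0.024  0.035 -0.049] w 0.643
t 43.85 z [458.57 369.12 128.58] head 81.0 F [0.29 0.51 0.4 ] T [-0.038  0.028  0.016] w 0.6368
43.85 [0.551 0.049 1.794 0.    1.294 0.708] [0.45857308 0.36912161 0.12858162] [0.29 0.51 0.4 ] [-0.038  0.028  0.016] 0.6368347621288304
tool x heading 81.00262288701526
cam at [0.46833828 0.43919313 0.27049987]
0.86 top 0.0392 ((627.2467651367188, 297.2095642089844), 33.501564025878906) [(np.float64(175.55610071687983), np.float64(52.5), [58.2, 59.1, 58.3], [626.9, 297.3]), (np.float64(175.61414873862603), np.float64(52.0), [58.2, 59.1, 58.3], [627.0, 297.3]), (np.float64(175.6515865588665), np.float64(53.5), [58.2, 59.1, 58.4], [627.0, 297.2])]
0.68 top 0.0305 ((456.0052185058594, 367.0235595703125), 23.76177215576172) [(np.float64(123.86888571856053), np.float64(52.5), [41.4, 41.4, 41.0], [456.1, 367.1]), (np.float64(123.93292637254964), np.float64(52.0), [41.5, 41.3, 41.1], [456.1, 367.1]), (np.float64(123.95438115950398), np.float64(51.5), [41.5, 41.3, 41.1], [456.1, 367.1])]
0.26 top 0.
[... 1399 characters left out ...]
9844, 131.09405517578125), 81.07160186767578)
side nut 0.94 [288. 266.  22.  24.] 430 [[0.436, 0.3234, 0.0031], [0.4584, 0.3828, 0.0267], [0.4807, 0.3929, 0.0345]] ((455.948974609375, 358.018310546875), (72.43280029296875, 43.643550872802734), 81.09562683105469)
side nut 0.77 [211. 249.  28.  30.] 715 [[0.5989, 0.2702, 0.0016], [0.6273, 0.3185, 0.0333], [0.661, 0.3333, 0.0426]] ((646.4881591796875, 288.8380432128906), (62.438899993896484, 110.42169189453125), 55.309471130371094)
side nut 0.62 [171. 220.  15.  17.] 184 [[0.7268, 0.1319, 0.0029], [0.7465, 0.166, 0.0249], [0.7669, 0.1755, 0.0302]] ((746.2702026367188, 154.7888641357422), (42.53281784057617, 41.28795623779297), 60.6144905090332)
```

View pics/fin_w.png

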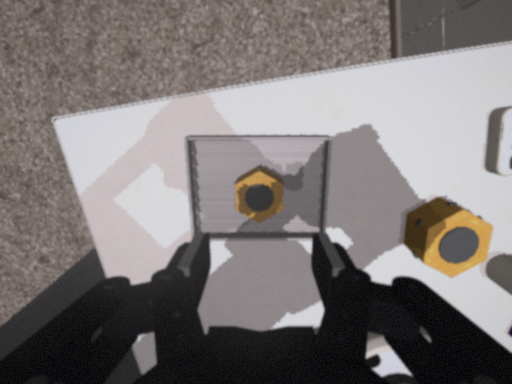

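The nut lies flat near the middle of the tray at (260,195), dark disc up. Its top is at z 0.0305, against about 0.031 expected, and the gripper is clear.

```bash
python3 -c "
from plant import order
print(order.job_done())"
```

```text
the job is handed in; nothing more can be done
None
```

I unscrewed the brass nut, lifted it off the spindle and set it down flat in the steel tray. The job is handed in at about 44 s of the 72 s limit; the hand-in reports no verdict.

- **Unscrewing:** I turned the nut clockwise by feel. The rise began at about 40°, and I followed it upward; the highest vertical force read was about 5 N. The end stop showed at 112–114°, with 0.08 N·m of torque and 4.6 N sideways. That torque is a little below the advised 0.1–0.2 N·m, but both readings were clearly growing, so I stopped there. I eased back 4° and it lifted straight off.
- **Placing:** It touched the tray floor with about 3 N, and I opened the fingers gradually.
- **Last checks:** The nut is about 2–4 mm from the tray centre with its dark disc up. Its top is at z 0.0305 m, against about 0.031 m expected when flat on the floor. The tray is within about 2 mm of where it stood, and the gripper is clear with no contact force.
- **Weaker points:** I could not soften the grip to the 20–25 N asked. The interface fixes it at half the maximum, and changing the commanded opening made no measurable difference. I did not measure the bottles, beaker or timer again at the end; the arm stayed clear of them on every planned path, and no contact showed in the force readings.

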